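Seal culture dishes in an incubation chamber

TASK

Lay every culture dish that is on the bench flat and right way up inside the incubation chamber and close the lid fully. Then screw it down crosswise in two passes (after each screw the one diagonally opposite it): first turn each of the four thumbscrews clockwise about one radian, part-way, then go round crosswise again and turn each until it seats, stopping when the resistance rises and never forcing it. Leave the timer, the blue slide pack and the green box where they are.

Things in the scene. Friction and masses are not known exactly. Their poses are not given: they have to be found in the camera images.
- chamber: Aluminium incubation chamber, open-topped box fixed to the bench, 136 x 218 mm outside (x, y), 40 mm high, walls 6 mm, floor 6 mm thick with a dark liner; inside 124 x 206 mm. Origin at the centre of its underside; x points from its front to its hinge side, y to its left, z up. Square threaded posts, 22 x 20 mm, stand in the four inner corners, centred 50 mm (x) and 93 mm (y) from the middle, as high as the walls. Three dishes fit side by side along y, 66 mm apart.
- floor (a point): Centre of the chamber's inner floor, 6 mm above the bench.
- lid (a joint): Blue-framed lid with a clear window, 136 x 218 x 10 mm, hinged on the chamber's far (+x) top edge. 0 is closed, growing as it opens up and back; it starts at 1.95 to 2.15 rad. A stiff hinge (0.3 N m) holds it where it is left; it must be pushed all the way down, about 3 N at the tab.
- lid_hinge (a point): Point in the middle of the lid's hinge line (the chamber's y axis), 72 mm behind the chamber's centre and 40 mm above the bench. The lid's underside lies on this line; its outer face, which carries the screws, is 10 mm above it when closed.
- tab (a point): Front end of the outer face of the lid's blue tab (60 mm wide, 8 mm thick, sticking out 16 mm from the middle of the lid's front edge); 156 mm from the hinge line. With the lid open it is the highest point.
- screw_1 (a joint): Knurled brass thumbscrew, front left corner of the lid (seen from the robot). The value is its turn in rad: it grows as the screw is turned clockwise seen from above its head (tightening). It starts between 0 and 0.4 and turns freely (about 0.05 N m of thread friction, stays where left) up to 2.2, where it seats and the thread goes no further. Tight is above 2.0; part-way is 0.7 to 2.0.
- twist_1 (a joint): How far the head of the front left thumbscrew is wound up against its thread, rad, positive clockwise: a measure of the torque on it, 1 N m per rad. About 0.05 while the screw turns freely; once it is seated the head still gives, and the resistance rises by 1 N m for each further rad; let go, it springs back to 0. Above 0.6 the screw is being forced.
- head_1 (a point): Point on the axis of the front left thumbscrew, at mid-height of its round knurled head (26 mm diameter, 24 mm tall, white index line on top). With the lid closed it is 20 mm above the lid's top face and 70 mm above the bench; the underside of the head is 8 mm above the lid. z is the screw's axis.
- screw_2 (a joint): Knurled brass thumbscrew, front right corner of the lid (seen from the robot). The value is its turn in rad: it grows as the screw is turned clockwise seen from above its head (tightening). It starts between 0 and 0.4 and turns freely (about 0.05 N m of thread friction, stays where left) up to 2.2, where it seats and the thread goes no further. Tight is above 2.0; part-way is 0.7 to 2.0.
- twist_2 (a joint): How far the head of the front right thumbscrew is wound up against its thread, rad, positive clockwise: a measure of the torque on it, 1 N m per rad. About 0.05 while the screw turns freely; once it is seated the head still gives, and the resistance rises by 1 N m for each further rad; let go, it springs back to 0. Above 0.6 the screw is being forced.
- head_2 (a point): Point on the axis of the front right thumbscrew, at mid-height of its round knurled head (26 mm diameter, 24 mm tall, white index line on top). With the lid closed it is 20 mm above the lid's top face and 70 mm above the bench; the underside of the head is 8 mm above the lid. z is the screw's axis.
- screw_3 (a joint): Knurled brass thumbscrew, rear right corner of the lid (seen from the robot). The value is its turn in rad: it grows as the screw is turned clockwise seen from above its head (tightening). It starts between 0 and 0.4 and turns freely (about 0.05 N m of thread friction, stays where left) up to 2.2, where it seats and the thread goes no further. Tight is above 2.0; part-way is 0.7 to 2.0.
- twist_3 (a joint): How far the head of the rear right thumbscrew is wound up against its thread, rad, positive clockwise: a measure of the torque on it, 1 N m per rad. About 0.05 while the screw turns freely; once it is seated the head still gives, and the resistance rises by 1 N m for each further rad; let go, it springs back to 0. Above 0.6 the screw is being forced.
- head_3 (a point): Point on the axis of the rear right thumbscrew, at mid-height of its round knurled head (26 mm diameter, 24 mm tall, white index line on top). With the lid closed it is 20 mm above the lid's top face and 70 mm above the bench; the underside of the head is 8 mm above the lid. z is the screw's axis.
- screw_4 (a joint): Knurled brass thumbscrew, rear left corner of the lid (seen from the robot). The value is its turn in rad: it grows as the screw is turned clockwise seen from above its head (tightening). It starts between 0 and 0.4 and turns freely (about 0.05 N m of thread friction, stays where left) up to 2.2, where it seats and the thread goes no further. Tight is above 2.0; part-way is 0.7 to 2.0.
- twist_4 (a joint): How far the head of the rear left thumbscrew is wound up against its thread, rad, positive clockwise: a measure of the torque on it, 1 N m per rad. About 0.05 while the screw turns freely; once it is seated the head still gives, and the resistance rises by 1 N m for each further rad; let go, it springs back to 0. Above 0.6 the screw is being forced.
- head_4 (a point): Point on the axis of the rear left thumbscrew, at mid-height of its round knurled head (26 mm diameter, 24 mm tall, white index line on top). With the lid closed it is 20 mm above the lid's top face and 70 mm above the bench; the underside of the head is 8 mm above the lid. z is the screw's axis.
- dish_1: Closed clear round culture dish with red medium, 62 mm diameter, 16 mm high. Origin at the centre of its underside, z up. May be absent.
- dish_2: Closed clear round culture dish with yellowish medium, 62 mm diameter, 16 mm high. Origin at the centre of its underside, z up. May be absent.
- dish_3: Closed clear round culture dish with red medium, 62 mm diameter, 16 mm high. Origin at the centre of its underside, z up. May be absent.
- timer: White bench timer, 66 x 58 x 20 mm, origin at the centre of its underside. To be left alone.
- slide_pack: Blue and white cardboard pack, 52 x 78 x 24 mm, origin at the centre of its underside. To be left alone.
- capillary_box: Green and white flat box, 30 x 84 x 22 mm, origin at the centre of its underside. To be left alone.
Not all that is in view belongs to the job. Leave any orange or turquoise look-alike of the dish_2 alone.

How it is judged:
On the way, in this order (a step that is already met when the one before it is completed fails the run):
1. every dish lies flat inside the chamber (x of dish_1 in the frame of chamber between -0.05 and 0.05 m and y of dish_1 in the frame of chamber between -0.09 and 0.09 m and z of each of dish_1, dish_2, dish_3 in the frame of chamber below 0.011 m and angle between each of dish_1, dish_2, dish_3's own z axis and vertical below 0.12 rad and x of dish_2 in the frame of chamber between -0.05 and 0.05 m and y of dish_2 in the frame of chamber between -0.09 and 0.09 m and x of dish_3 in the frame of chamber between -0.05 and 0.05 m and y of dish_3 in the frame of chamber between -0.09 and 0.09 m and value of joint lid above 1 rad), for 0.2 s.
2. the lid is closed (value of joint lid below 0.03 rad), for 0.2 s.
3. all four screws are part-way down (past 0.7 rad), lid closed (value of joint lid below 0.03 rad and value of joint each of screw_1, screw_2, screw_3, screw_4 above 0.7 rad), for 0.2 s.
4. all four screws are seated (value of joint lid below 0.03 rad and value of joint each of screw_1, screw_2, screw_3, screw_4 above 2.1 rad), for 0.2 s.
At the end, for the whole second after the job is handed in: The lid is closed (within 0.03 rad), all four screws are seated (past 2.1 rad of thread; the seat is at 2.2), and every dish that was there lies at rest, flat (within 0.12 rad), right way up on the chamber floor (all of step 4 and x of dish_1 in the frame of chamber between -0.05 and 0.05 m and y of dish_1 in the frame of chamber between -0.09 and 0.09 m and z of each of dish_1, dish_2, dish_3 in the frame of chamber below 0.011 m and angle between each of dish_1, dish_2, dish_3's own z axis and vertical below 0.12 rad and x of dish_2 in the frame of chamber between -0.05 and 0.05 m and y of dish_2 in the frame of chamber between -0.09 and 0.09 m and x of dish_3 in the frame of chamber between -0.05 and 0.05 m and y of dish_3 in the frame of chamber between -0.09 and 0.09 m and linear speed of each of dish_1, dish_2, dish_3 below 0.02 m/s); the robot touches nothing.
It fails at once if two neighbouring screws are part-way down (past 0.7 rad), or tight (past 2.0 rad), while neither of the two opposite them is: not worked crosswise ((value of joint each of screw_1, screw_2 above 0.7 rad and value of joint each of screw_3, screw_4 below 0.7 rad) or (value of joint each of screw_2, screw_3 above 0.7 rad and value of joint each of screw_4, screw_1 below 0.7 rad) or (value of joint each of screw_3, screw_4 above 0.7 rad and value of joint each of screw_1, screw_2 below 0.7 rad) or (value of joint each of screw_4, screw_1 above 0.7 rad and value of joint each of screw_2, screw_3 below 0.7 rad) or (value of joint each of screw_1, screw_2 above 2 rad and value of joint each of screw_3, screw_4 below 2 rad) or (value of joint each of screw_2, screw_3 above 2 rad and value of joint each of screw_4, screw_1 below 2 rad) or (value of joint each of screw_3, screw_4 above 2 rad and value of joint each of screw_1, screw_2 below 2 rad) or (value of joint each of screw_4, screw_1 above 2 rad and value of joint each of screw_2, screw_3 below 2 rad)).
It fails at once if a screw is tight (past 2.0 rad) while another has not yet been brought part-way (0.7 rad) (value of joint any of screw_1, screw_2, screw_3, screw_4 above 2 rad and value of joint any of screw_1, screw_2, screw_3, screw_4 below 0.7 rad).
It fails at once if a screw is turned down (past 0.7 rad) while the lid is open by more than 0.1 rad (value of joint lid above 0.1 rad and value of joint any of screw_1, screw_2, screw_3, screw_4 above 0.7 rad).
It fails at once if a screw is forced: its head wound up by more than 0.6 rad (0.6 N m) (value of joint any of twist_1, twist_2, twist_3, twist_4 above 0.6 rad).
It fails at once if the timer, slide pack or capillary box is moved more than 3 cm (distance of any of timer, slide_pack, capillary_box from where it was at the start of the episode above 0.03 m).
Of dish_1, dish_2, dish_3 only 1 to 3 are there at a start; the rules pass over those that are not, and their reading is None.
At some moment in a run one of dish_1, dish_2, dish_3 may be knocked a few centimetres aside while the robot is not near it.
Once in a run the grip may slacken for a moment while it holds something.
It also fails if it takes over 210 s, if anything falls off the work surface, if the arm or the gripper's body presses on something with over 40 N, if the wrist force passes 120 N, or if a joint passes its speed limit or range.

ROBOT

A 6-joint arm with a two-finger parallel gripper is mounted at the origin on a cart in front of the work surface, level with it; the furniture and walls round the work are solid. World frame = base frame: x ahead of the robot, y to its left, z up, the work surface at z = 0. Lengths are in m, angles in rad, forces in N, time in s.
With the tool pointing down it reaches from about 0.3 to 0.85 m from the base axis. Payload 5.4 kg.
Tool frame: the origin (TCP) lies at the very end of the fingers, on their centre line; the grasp point (between the pads) lies 19 mm behind it; z points along the fingers, y is the line along which they close (so a half turn about z gives the same grasp; the last joint's range is limited). The gripper opens to 85 mm and grips with 20 to 120 N. Pads are 22 mm wide; open, the fingers measure 114 mm over their backs; the gripper's body (76 mm by 85 mm) begins 54 mm behind the grasp point. The pads swing forward as they close: fully open they stand 13 mm farther back than shut.
Start: joints at [-1.457, 0.158, 1.597, -0, 1.386, -0.21], TCP at [0.183, -0.545, 0.202] pointing down, gripper open.
Joint ranges: [-2.91, 2.91], [-0.94, 2.29], [0.18, 2.7], [-1.29, 4.43], [0.17, 2.64], [-3, 3]. Speed limits (rad/s): [2.57, 2.57, 3.14, 3.14, 3.14, 3.14].

INTERFACE

Orientations are given as a unit quaternion [x, y, z, w].
In Python, from rig import env, cams, order gives the robot as it stands.
- The arm moves only by the tool drive_tool, never from a script. Its argument "series" is a list of rows, each a list of 4 numbers: the shift along the tool's x, y, z in cm, then the turn about the tool's z in rad. In form: [[tx, ty, tz, turn], ...]. A call has 1 to 20 rows; each row shifts and turns the commanded pose from where the row before left it, along the tool's axes as they then stand; what a row does not reach is not made up. A row lasts 1/8 s, in which the tool goes at most 62.5 mm and 10.7 degrees, less where a joint would pass 70% of its speed; a pose out of reach is approached as far as the arm can. A call with a gripper value outside its range is refused whole. "jaw" is the closure, from -1 (fully open) to 1 (shut), set as the call begins (left out, the last holds). The fingers move at their own pace and stop on an object; the grip force is fixed at half the most. Time passes only in rows, so rows that do not move let the fingers close. It gives the time, the measured TCP pose, the force, the opening and the grip force at its end, in the units of the state.
- env.sense(): the state, without advancing time (a new reading comes with each control period).
- cams.camera(name): name is "side" or "top"; returns the picture (480x640x3 uint8, red, green, blue); there is no depth.
- cams.camera_model(name): a dict with "fx", "fy", "cx", "cy" (pixels), "position" and "attitude" of the camera in the world. Camera axes: x right, y up, looking along -z (the intrinsics and any distortion apply to the point x, -y, -z); pixel columns grow to the right and rows downward; lengths in m; the calibration is good to about 2 mm. A picture is of the moment at which its call begins. camera_model takes no time and is no camera call.
- order.sign_off(): hands the job in; it is judged then, once.
The state is a dict: "t": time; "joints": joint angles; "qvel": joint speeds; "joint_torque": joint torques, N m; "eef_pos": TCP position; "orientation": TCP orientation; "wrist_force": force on the tool from outside, world axes, zero at the start; "moment": the same for the moment, N m; "width": finger opening in m; "finger_force": force on a finger pad.
Only numpy, scipy, OpenCV 4.12 (cv2) and the standard library are available. Lean on these libraries where they do the work, as an engineer would, in place of code of your own. Each camera call takes 0.05 s, during which the arm holds its last target. There are 200 camera calls.

## Working session

There is one attempt and no reset: what is moved stays moved. The work goes in short steps, Python scripts to look and compute and a tool call to move; the robot and the scene stay as the last step left them, time stands still between calls to the robot, and variables do not carry over. Pictures are saved under pics/ and viewed, at most 14 in all, crops included, and the job is handed in when it is done.

Besides the shell and the picture viewer there is one more tool, called after ">>>" in YAML: its name, and indented under it one key for each argument. drive_tool: Moves the arm, as the interface text tells. Its arguments: {"type":"object","properties":{"series":{"type":"array","items":{"type":"array","items":{"type":"number"}}},"jaw":{"type":"number"}},"required":["series"]}

```bash
mkdir -p pics; ls
python3 - <<'E'
from rig import env,cams,order
import cv2
s=env.sense();print({k:s[k] for k in('t','eef_pos','orientation','width','wrist_force')})
for n in('top','side'):
    print(n,cams.camera_model(n)); cv2.imwrite(f'pics/{n}0.png',cams.camera(n)[:,:,::-1])
E
```

```text
pics
{'t': 0.0, 'eef_pos': array([ 0.18284476, -0.54445174,  0.20092292]), 'orientation': array([ 9.86923067e-01,  1.61189185e-01,  3.49511332e-05, -9.51936034e-04]), 'width': 0.08527786675033869, 'wrist_force': array([0.37054212, 0.04401202, 0.58423207])}
top {'fx': 483.2913066492907, 'fy': 483.2913066492907, 'cx': 318.8027790587853, 'cy': 238.4252286583623, 'position': array([ 0.3620091 , -0.04639496,  1.37036338]), 'attitude': array([-0.03439373,  0.03994594,  0.71689396, -0.69518662])}
side {'fx': 477.8795330328591, 'fy': 477.8795330328591, 'cx': 323.5806793288262, 'cy': 244.716826557516, 'position': array([ 0.05774595, -1.06399846,  0.67887493]), 'attitude': array([ 0.49918837, -0.10993407, -0.17565197,  0.84135121])}
```

View pics/top0.png

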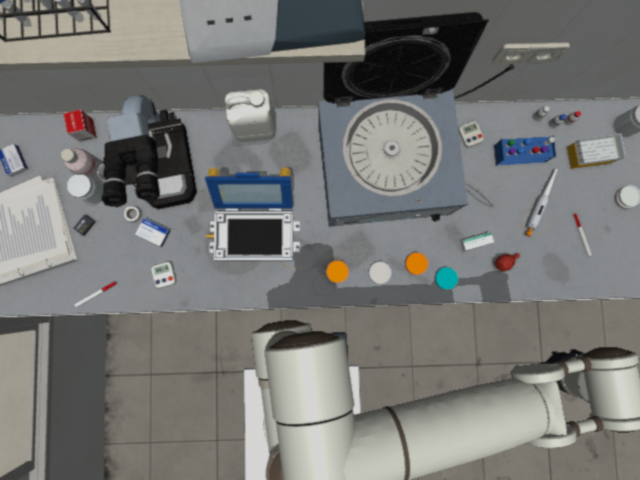

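View pics/side0.png

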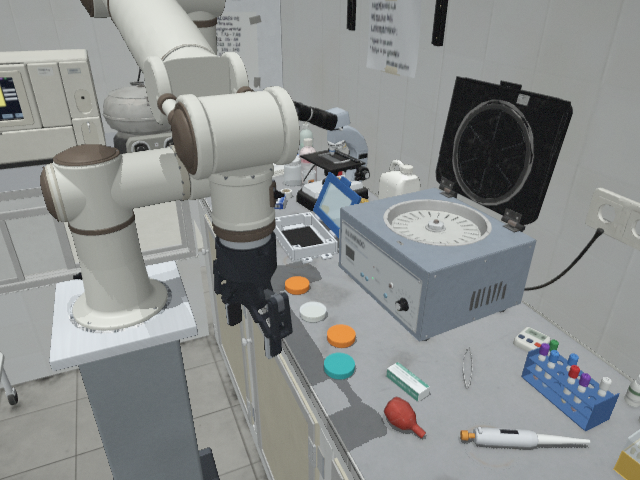

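The top view shows the chamber at about (253,237) with its lid open behind it. The discs are orange (337,271), whitish (380,272), orange (416,264) and turquoise (446,278). I'll zoom in on the discs and chamber.

```bash
cat > h.py <<'E'
import numpy as np,cv2
from scipy.spatial.transform import Rotation as R
from rig import env,cams,order
def ray(n,u,v):
    m=cams.camera_model(n); d=np.array([(u-m['cx'])/m['fx'],-(v-m['cy'])/m['fy'],-1.])
    return m['position'],R.from_quat(m['attitude']).apply(d)
def plane(n,u,v,z):
    p,d=ray(n,u,v); return p+d*(z-p[2])/d[2]
def tri(a,b):
    (p,d),(q,e)=ray('top',*a),ray('side',*b)
    t=np.linalg.lstsq(np.c_[d,-e],q-p,rcond=None)[0]
    A,B=p+d*t[0],q+e*t[1]; return (A+B)/2,np.linalg.norm(A-B)
def proj(n,P):
    m=cams.camera_model(n); c=R.from_quat(m['attitude']).inv().apply(np.array(P)-m['position'])
    return np.array([m['cx']-m['fx']*c[0]/c[2], m['cy']+m['fy']*c[1]/c[2]])
def state():
    s=env.sense(); print('t',round(s['t'],2),'p',np.round(s['eef_pos'],4),'w',round(s['width'],4),'F',np.round(s['wrist_force'],1),'ff',s['finger_force'],'yaw(tool x)',np.round(R.from_quat(s['orientation']).as_matrix()[:,0],3),'j',np.round(s['joints'],2),'M',np.round(s['moment'],2));return s
E
python3 - <<'E'
import cv2,numpy as np
t=cv2.imread('pics/top0.png');s=cv2.imread('pics/side0.png')
a=cv2.resize(t[150:310,190:470],None,fx=2.8,fy=2.8,interpolation=2)[:, :784]
cv2.imwrite('pics/zt.png',a)
b=cv2.resize(s[150:400,260:390],(416,800)[::-1] if 0 else None,fx=2.4,fy=2.4,interpolation=2)
c=cv2.resize(s[160:270,260:360],None,fx=4,fy=4,interpolation=2)
o=np.zeros((600,720,3),np.uint8);o[:,:312]=b;o[:440,320:720]=c;cv2.imwrite('pics/zs.png',o)
E
```

```text
(no output)
```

View pics/zt.png

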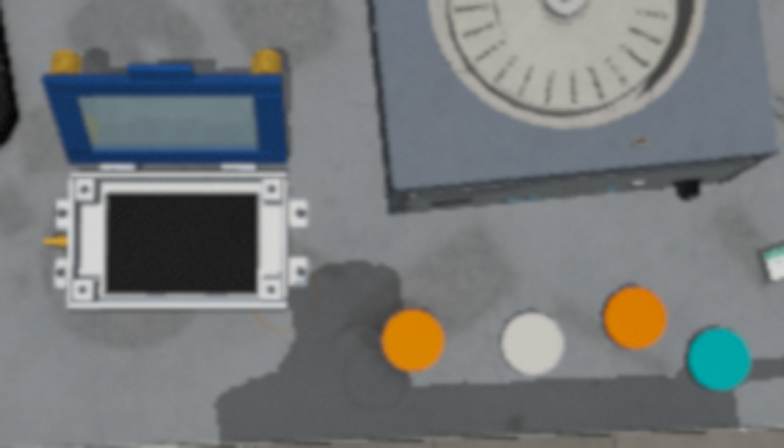

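View pics/zs.png

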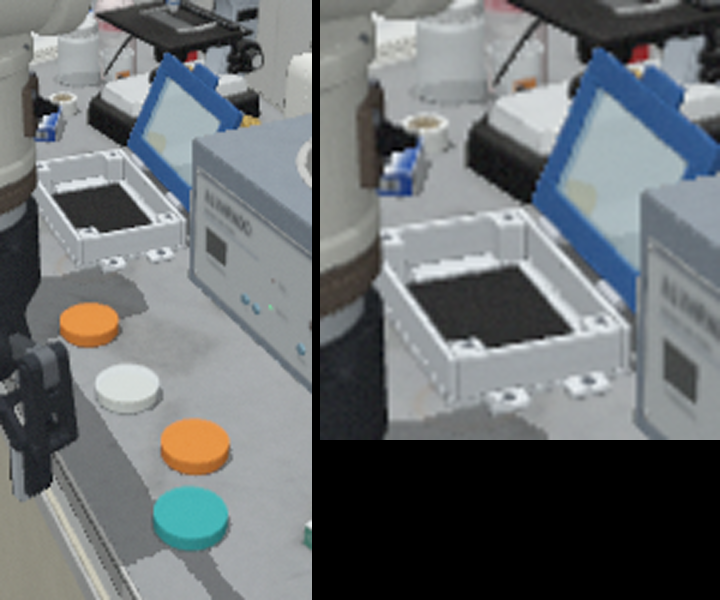

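Only one real dish is on the bench, the whitish one. The faint rings are stains. Next I'll measure the dish and the chamber from both views.

```bash
cat >> h.py <<'E'
def mask_dish(n,box,save=None):
    im=cams.camera(n); hsv=cv2.cvtColor(im,cv2.COLOR_RGB2HSV); x0,y0,x1,y1=box
    m=np.zeros(im.shape[:2],np.uint8); m[y0:y1,x0:x1]=((hsv[...,1]<40)&(hsv[...,2]>195))[y0:y1,x0:x1]*255
    k,l,st,c=cv2.connectedComponentsWithStats(m); i=1+np.argmax(st[1:,4]); return im,st[i],c[i],(l==i)
E
python3 - <<'E'
from h import *
im,st,c,m=mask_dish('top',(355,250,402,292));print('top',st,c,im[m].mean(0), plane('top',*c,.016))
im2,st2,c2,m2=mask_dish('side',(292,290,335,328));print('side',st2,c2,im2[m2].mean(0))
P,e=tri(c,c2);print(P,e)
print('side top-face width m',np.diff([plane('top',st[0],c[1],.016),plane('top',st[0]+st[2],c[1],.016)],axis=0))
# chamber: bright rim
g=cv2.cvtColor(im,cv2.COLOR_RGB2HSV);mm=np.zeros(g.shape[:2],np.uint8);b=(195,205,310,270)
mm[b[1]:b[3],b[0]:b[2]]=((g[...,1]<30)&(g[...,2]>190))[b[1]:b[3],b[0]:b[2]]*255
mm=cv2.morphologyEx(mm,cv2.MORPH_OPEN,np.ones((3,3)))
print(cv2.boundingRect(mm))
dk=np.zeros_like(mm);dk[b[1]:b[3],b[0]:b[2]]=(g[...,2]<60)[b[1]:b[3],b[0]:b[2]]*255
ct=max(cv2.findContours(dk,0,2)[0],key=cv2.contourArea);r=cv2.minAreaRect(ct);print('liner',r)
for q in cv2.boxPoints(r):print(plane('top',*q,.006))
for q in [(214,211.5),(293,211.5),(214,259.5),(292.5,259.5)]:print('rim',plane('top',*q,.04))
cv2.imwrite('pics/side1.png',im2[:,:,::-1])
E
python3 -c "
import cv2
t=cv2.imread('pics/top0.png');s=cv2.imread('pics/side0.png')
import numpy as np
o=np.zeros((590,800,3),np.uint8)
o[:400,:]=cv2.resize(t[195:275,200:305],(525,400),interpolation=0)[:, :800] if 0 else 0
o[:390,:400]=cv2.resize(s[190:268,262:342],(400,390),interpolation=0)
o[:350,402:]=cv2.resize(t[200:270,205:305],(398,350) if 0 else (398,279),interpolation=0) if 0 else np.vstack([cv2.resize(t[200:270,205:304],(398,281),interpolation=0),np.zeros((69,398,3),np.uint8)])
cv2.imwrite('pics/ch.png',o[:400])"
```

```text
top [371 264  18  18 254] [379.6023622  272.33858268] [197.06299213 195.5        188.41732283] [ 0.40421371 -0.22643653  0.016     ]
side [300 302  26  16 333] [312.51951952 309.25225225] [212.43243243 218.67267267 216.96096096]
[ 0.40580786 -0.22714132  0.01499287] 0.003318406119601761
side top-face width m [[-0.00155564 -0.05040756  0.        ]]
(211, 224, 88, 24)
liner ((254.5, 236.5), (33.0, 51.0), 90.0)
[0.56636413 0.19455105 0.006     ]
[0.56198605 0.04949045 0.006     ]
[0.4677707  0.05162357 0.006     ]
[0.4721793  0.19564053 0.006     ]
rim [0.58639463 0.22991426 0.04      ]
rim [0.57979428 0.01040806 0.04      ]
rim [0.45276488 0.23102536 0.04      ]
rim [0.44613962 0.01518909 0.04      ]
```

View pics/ch.png

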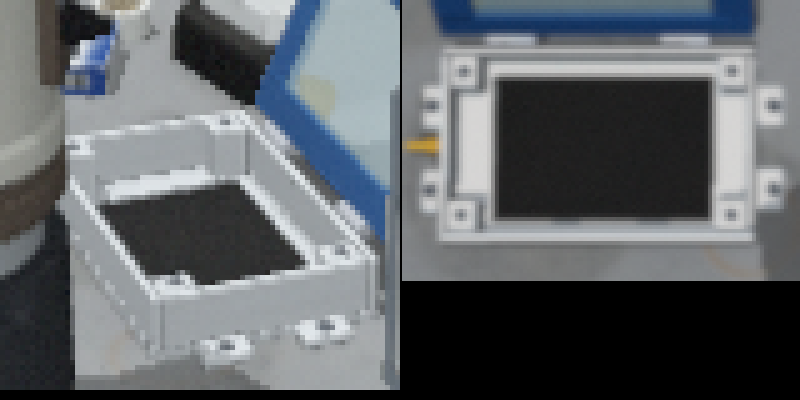

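The post holes are visible in both views, so I can triangulate them. In the top view they are at (220.4,217.7), (287.1,217.7), (219.7,253.5) and (286.8,253.2). In the side view they are at (307,214), (330,240), (278,219) and (297,246).

Run:
```python
from h import *
T=[(220.4,217.7),(287.1,217.7),(219.7,253.5),(286.8,253.2)];S=[(307.2,214.2),(330,240),(278,219.2),(297.4,246.2)]
A=[]
for a,b in zip(T,S):
    P,e=tri(a,b);q=plane('top',*a,.04);A.append(q);print(P.round(4),round(e,4),q.round(4))
A=np.array(A);c=A.mean(0);yv=(A[0]-A[1]+A[2]-A[3])/2;xv=(A[0]-A[2]+A[1]-A[3])/2
print('centre',c,'dy',np.linalg.norm(yv),'dx',np.linalg.norm(xv),'yaw',np.degrees([np.arctan2(-yv[0],yv[1]),np.arctan2(xv[1],xv[0])]))
state()
```

```text
[0.5706 0.2112 0.0415] 0.0049 [0.5684 0.2123 0.04  ]
[0.5652 0.0263 0.0406] 0.0051 [0.5629 0.0272 0.04  ]
[0.4725 0.2138 0.0409] 0.0079 [0.4688 0.2152 0.04  ]
[0.4667 0.0296 0.0399] 0.0056 [0.464  0.0305 0.04  ]
centre [0.51603655 0.12130558 0.04      ] dy 0.18498912100839204 dx 0.0992755071684102 yaw [-1.6119272  -1.76357614]
t 0.2 p [ 0.1829 -0.5447  0.2013] w 0.0853 F [ 0.3  0.3 -0. ] ff 0.0 yaw(tool x) [0.948 0.318 0.   ] j [-1.46  0.16  1.6   0.    1.39 -0.21] M [ 0.01 -0.03 -0.  ]
```

>>> drive_tool:
  series:
    - [0,0,0,0.118]
    - [0,0,0,0.118]
    - [0,0,0,0.118]
    - [2.65,-4.05,0,0]
    - [2.65,-4.05,0,0]
    - [2.65,-4.05,0,0]
    - [2.65,-4.05,0,0]
    - [2.65,-4.05,0,0]
    - [2.65,-4.05,0,0]
    - [2.65,-4.05,0,0]
    - [2.65,-4.05,-2,0]
    - [0,0,-4,0]
    - [0,0,-4,0]
    - [0,0,0,0]
    - [0,0,0,0]
  jaw: -1

```text
t: 2.08
eef_pos: [0.4044, -0.2274, 0.3011]
orientation: [1.0, -0.015, -0.0, -0.0]
wrist_force: [0.7, 0.8, -0.8]
width: 0.0852
finger_force: 0.0
```

Run:
```python
from h import *
state()
a=cams.camera('top');b=cams.camera('side')
o=np.zeros((480,800,3),np.uint8);o[:,:400]=cv2.resize(a[220:316,340:420],(400,480));o[:,400:]=cv2.resize(b[250:370,260:360],(400,480));cv2.imwrite('pics/g1.png',o[:,:,::-1])
```

```text
t 2.08 p [ 0.4044 -0.2274  0.3011] w 0.0852 F [ 0.7  0.8 -0.8] ff 0.0 yaw(tool x) [ 1.    -0.03  -0.001] j [-0.77 -0.19  1.74  0.    1.58  0.83] M [-0.03  0.02  0.02]
```

View pics/g1.png

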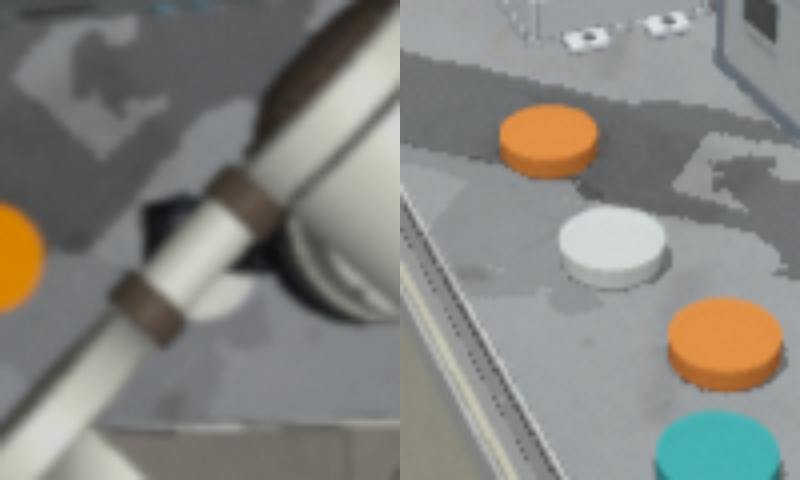

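The side view shows the white dish still at (313,309), unmoved. I'll descend; tool z points down.

>>> drive_tool:
  series:
    - [0.05,0,4,0]
    - [0,0,4.5,0]
    - [0,0,4.5,0]
    - [0,0,4.5,0]
    - [0,0,4,0]
    - [0,0,3,0]
    - [0,0,2,0]
    - [0,0,1.5,0]
    - [0,0,1,0]
    - [0,0,0.6,0]
    - [0,0,0.5,0]
    - [0,0,0,0]
    - [0,0,0,0]

```text
t: 3.8
eef_pos: [0.4054, -0.228, 0.0013]
orientation: [1.0, -0.015, 0.0, 0.0]
wrist_force: [0.1, -0.7, -0.4]
width: 0.0853
finger_force: 0.0
```

Run:
```python
from h import *
state()
b=cams.camera('side');cv2.imwrite('pics/g2.png',cv2.resize(b[250:350,260:380],(720,600))[:,:,::-1])
```

```text
t 3.8 p [ 0.4054 -0.228   0.0013] w 0.0853 F [ 0.1 -0.7 -0.4] ff 0.0 yaw(tool x) [ 1.    -0.03   0.001] j [-0.77  0.15  2.05  0.    0.94  0.83] M [ 0.01 -0.01  0.03]
```

View pics/g2.png

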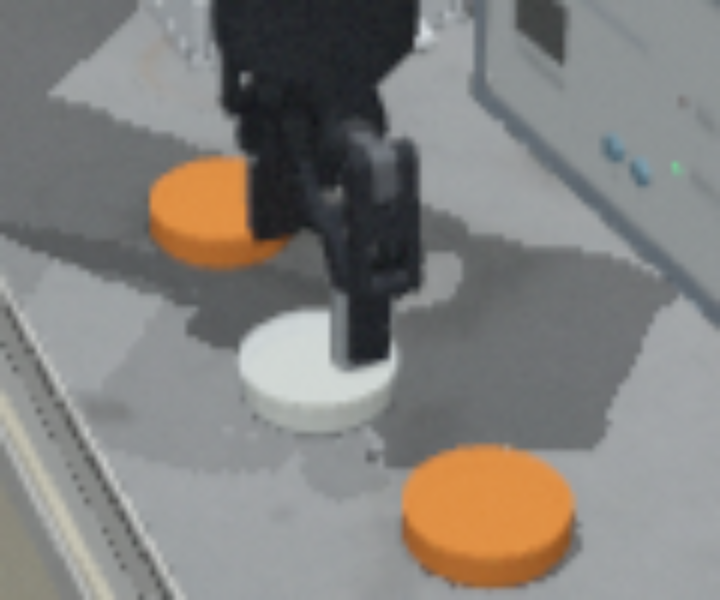

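The finger tip appears at about (321,311) and the dish top at (313,310). I'll check that against the projection.

Run:
```python
from h import *
print('tip exp',proj('side',[.405,-.275,.014]),'dish exp',proj('side',[.405,-.227,.016]),proj('top',[.405,-.227,.016]))
print('tip at z14',plane('side',320.8,310.8,.014))
im,st,c,m=mask_dish('side',(292,295,335,328));print(st,c,plane('side',*c,.016))
```

```text
tip exp [319.68396521 321.43065301] dish exp [311.46536927 309.01730951] [379.7908576 272.051128 ]
tip at z14 [ 0.4233013  -0.23941449  0.014     ]
[300 302  26  15 227] [310.23788546 310.03524229] [ 0.40085607 -0.22953954  0.016     ]
```

Run:
```python
from h import *
for z in(0,.02,.03,.04):print(z,proj('side',[.405,-.275,z]),proj('side',[.405,-.18,z]))
for s in(1,-1):
  for z in(.2,.214,.224,.234):print(s,z,proj('side',np.array([.183,-.545,z])+s*.047*np.array([.318,-.948,0])))
a=cv2.imread('pics/side0.png');b=cv2.cvtColor(cams.camera('side'),cv2.COLOR_RGB2BGR)
o=np.zeros((480,800,3),np.uint8);o[:,:400]=cv2.resize(a[280:360,200:300],(400,480) if 0 else (400,320),interpolation=0) if 0 else cv2.copyMakeBorder(cv2.resize(a[280:370,210:310],(400,360)),0,120,0,0,0)
o[:,400:]=cv2.resize(b[270:330,295:345],(400,480));cv2.imwrite('pics/g3.png',o)
```

```text
0 [319.64854297 326.39151549] [304.01208527 303.76902328]
0.02 [319.6992814  319.28563048] [303.9294095  296.94616288]
0.03 [319.7249911  315.68500253] [303.88755374 293.49199519]
0.04 [319.75093188 312.05201283] [303.84534695 290.00885793]
1 0.2 [273.75321538 379.50540791]
1 0.214 [273.34151942 371.87963013]
1 0.224 [273.04224998 366.33631065]
1 0.234 [272.73853707 360.71068536]
-1 0.2 [235.84052178 345.82093957]
-1 0.214 [235.10855446 338.52778552]
-1 0.224 [234.5772652 333.2341415]
-1 0.234 [234.03876719 327.86867118]
```

View pics/g3.png

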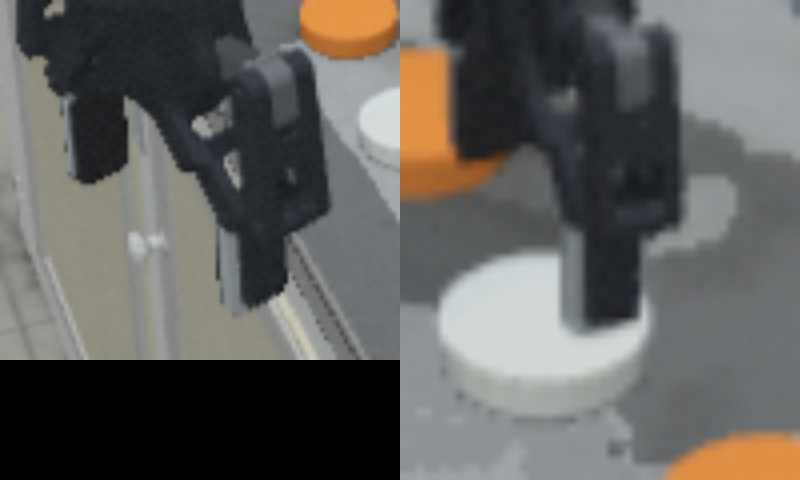

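Both pictures put the open finger tips about 4 cm behind the reported TCP, which is more than the text says. Closing here tests it: the fingers either grip the dish or shut above it without touching it.

>>> drive_tool:
  series:
    - [0,0,0,0]
    - [0,0,0,0]
    - [0,0,0,0]
    - [0,0,0,0]
    - [0,0,0,0]
    - [0,0,0,0]
  jaw: 1

```text
t: 4.7
eef_pos: [0.4051, -0.2277, 0.0009]
orientation: [1.0, -0.015, -0.0, -0.0]
wrist_force: [0.1, 0.1, 0.1]
width: -0.0001
finger_force: 0.0
```

Run:
```python
from h import *
state()
b=cams.camera('side');cv2.imwrite('pics/g4.png',cv2.resize(b[250:350,260:380],(720,600))[:,:,::-1])
```

```text
t 4.7 p [ 0.4051 -0.2277  0.0009] w -0.0001 F [0.1 0.1 0.1] ff 0.0 yaw(tool x) [ 1.   -0.03 -0.  ] j [-0.77  0.15  2.05 -0.    0.94  0.83] M [0.01 0.03 0.02]
```

View pics/g4.png

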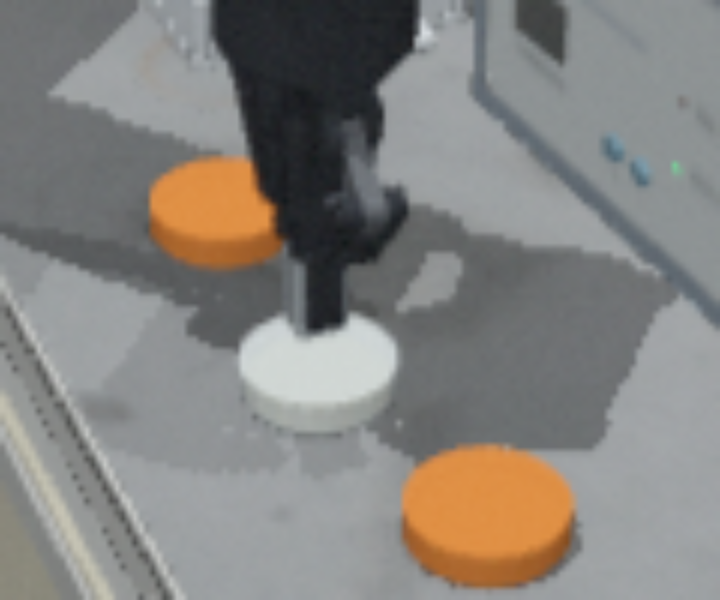

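The closed tip is at (313,305), so its true height is about 0.027 while the reported TCP height is 0.001. The real tip sits about 26 mm above the reading, and it is laterally aligned with the dish at (313,310). I'll apply this z offset from here on: open, go 2.7 cm lower, then grip.

>>> drive_tool:
  series:
    - [0,0,0,0]
    - [0,0,0,0]
    - [0,0,0,0]
    - [0,0,0,0]
    - [0,0,0,0]
    - [0,0,0,0]
    - [0,0,1,0]
    - [0,0,1,0]
    - [0,0,0.7,0]
    - [0,0,0,0]
    - [0,0,0,0]
  jaw: -1

```text
t: 6.12
eef_pos: [0.4052, -0.2278, -0.026]
orientation: [1.0, -0.015, 0.0, 0.0]
wrist_force: [-0.1, 0.3, -0.2]
width: 0.0852
finger_force: 0.0
```

>>> drive_tool:
  series:
    - [0,0,0,0]
    - [0,0,0,0]
    - [0,0,0,0]
    - [0,0,0,0]
    - [0,0,0,0]
  jaw: 1

```text
t: 6.75
eef_pos: [0.4056, -0.2281, -0.025]
orientation: [1.0, -0.015, 0.0, 0.0]
wrist_force: [-2.3, 1.4, 7.5]
width: 0.0595
finger_force: 62.7
```

>>> drive_tool:
  series:
    - [0,0,-0.5,0]
    - [0,0,-1,0]
    - [0,0,-2,0]
    - [0,0,-3,0]
    - [0,0,-3,0]
    - [0,0,-2.5,0]
    - [0,0,0,0]
    - [0,0,0,0]

```text
t: 7.75
eef_pos: [0.4046, -0.2272, 0.093]
orientation: [1.0, -0.015, -0.0, -0.0]
wrist_force: [-0.3, -0.3, -1.7]
width: 0.0588
finger_force: 64.9
```

Run:
```python
from h import *
state()
b=cams.camera('side');cv2.imwrite('pics/g5.png',cv2.resize(b[220:320,260:380],(720,600))[:,:,::-1])
for z in(.1,.12):print(proj('side',[.405,-.228,z]))
```

```text
t 7.75 p [ 0.4046 -0.2272  0.093 ] w 0.0588 F [-0.3 -0.3 -1.7] ff 64.9142074584961 yaw(tool x) [ 1.    -0.03  -0.001] j [-0.77 -0.01  2.01  0.    1.15  0.83] M [ 0.    0.   -0.04]
[311.54398855 278.75173801]
[311.52232999 271.15000373]
```

View pics/g5.png

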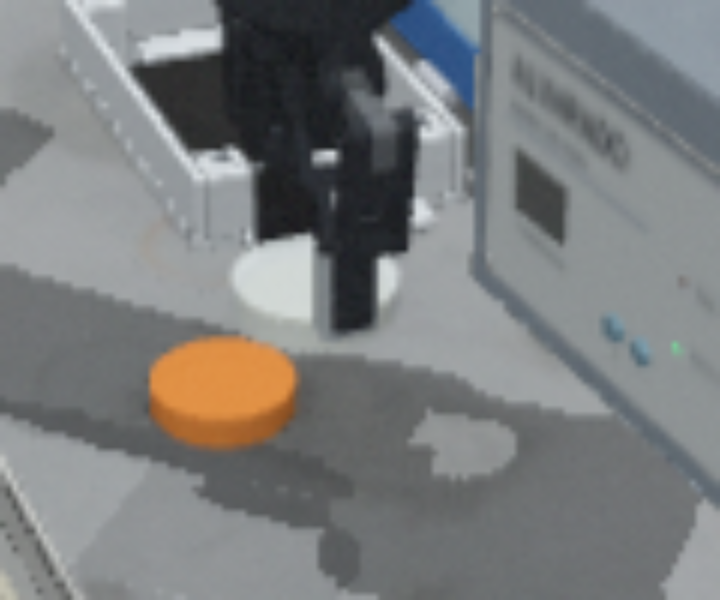

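The dish is held centred and flat between the fingers. I'll carry it to the chamber, moving in y first to stay clear of the centrifuge.

>>> drive_tool:
  series:
    - [0,-2.5,0,0]
    - [0,-3.5,0,0]
    - [0,-3.5,0,0]
    - [0,-3.5,0,0]
    - [0,-3.5,0,0]
    - [0,-3.5,0,0]
    - [2.0,-3.5,0,0]
    - [2.5,-3.5,0,0]
    - [2.5,-3.5,0,0]
    - [2.2,-3.1,0,0]
    - [1.0,-1.5,0,0]
    - [0,0,0,0]
    - [0,0,0,0]
    - [0,0,0,0]

```text
t: 9.55
eef_pos: [0.5171, 0.1191, 0.0938]
orientation: [1.0, -0.016, -0.0, 0.0]
wrist_force: [-0.7, 0.5, -0.7]
width: 0.0591
finger_force: 65.0
```

Run:
```python
from h import *
state()
b=cams.camera('side');a=cams.camera('top')
o=np.zeros((600,800,3),np.uint8);o[:,:400]=cv2.resize(b[160:280,262:342],(400,600));o[:400,400:]=cv2.resize(a[190:280,210:300],(400,400));cv2.imwrite('pics/g6.png',o[:,:,::-1])
```

```text
t 9.55 p [0.5171 0.1191 0.0938] w 0.0591 F [-0.7  0.5 -0.7] ff 64.98163104057312 yaw(tool x) [ 1.    -0.031 -0.001] j [-0.    0.16  1.82 -0.    1.16  1.6 ] M [-0.02  0.01 -0.01]
```

View pics/g6.png

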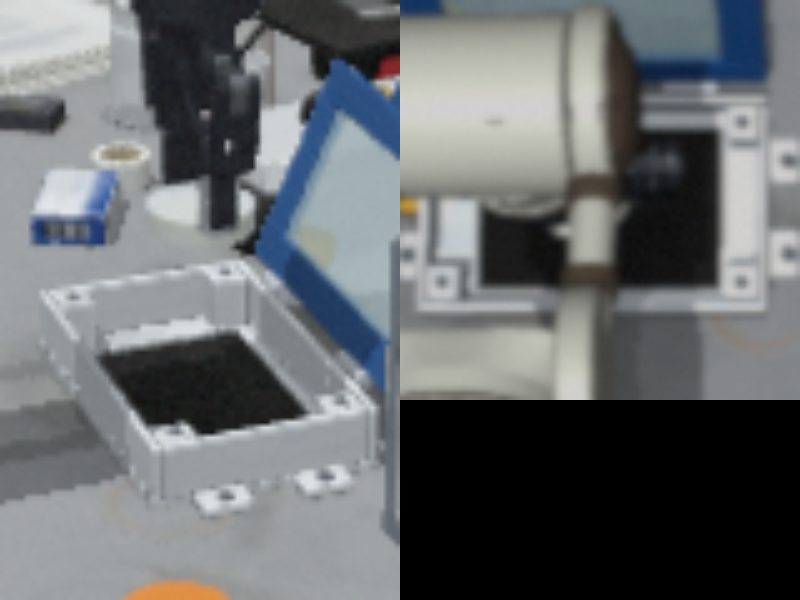

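Run:
```python
from h import *
print(proj('side',[.517,.119,.0938+.026+.0155]), proj('side',[.517,.119,.006]),proj('side',[.517,.121,.006]))
```

```text
[300.98753033 200.10910424] [301.54538057 239.86644323] [301.30026562 239.57913759]
```

>>> drive_tool:
  series:
    - [0,0,2,0]
    - [0,0,2.5,0]
    - [0,0,2.5,0]
    - [0,0,2,0]
    - [0,0,1,0]
    - [0,0,0.6,0]
    - [0,0,0.4,0]
    - [0,0,0,0]
    - [0,0,0,0]

```text
t: 10.78
eef_pos: [0.5182, 0.1201, -0.0156]
orientation: [1.0, -0.015, 0.001, -0.0]
wrist_force: [-0.4, 0.2, -0.2]
width: 0.0588
finger_force: 65.0
```

>>> drive_tool:
  series:
    - [0,0,0.3,0]
    - [0,0,0,0]
    - [0,0,0,0]

```text
t: 11.15
eef_pos: [0.518, 0.1201, -0.0189]
orientation: [1.0, -0.015, 0.0, -0.0]
wrist_force: [0.0, 0.1, 1.5]
width: 0.059
finger_force: 65.2
```

Contact has just begun. I'll release and go straight up.

>>> drive_tool:
  series:
    - [0,0,0,0]
    - [0,0,0,0]
    - [0,0,0,0]
    - [0,0,0,0]
    - [0,0,-0.5,0]
    - [0,0,-1.5,0]
    - [0,0,-3,0]
    - [0,0,-4,0]
    - [0,0,-4,0]
    - [-3,0,-4,0]
    - [-5,0,-4,0]
    - [-5,0,0,0]
    - [-4,0,0,0]
    - [0,0,0,0]
    - [0,0,0,0]
  jaw: -1

```text
t: 13.02
eef_pos: [0.3498, 0.1251, 0.1909]
orientation: [1.0, -0.015, 0.001, -0.0]
wrist_force: [0.7, -0.8, 0.3]
width: 0.0853
finger_force: 0.0
```

Run:
```python
from h import *
state()
b=cams.camera('side');a=cams.camera('top')
o=np.zeros((600,800,3),np.uint8);o[:,:400]=cv2.resize(b[160:280,262:342],(400,600));o[:,400:]=cv2.resize(a[150:300,210:310],(400,600));cv2.imwrite('pics/g7.png',o[:,:,::-1])
```

```text
t 13.03 p [0.3498 0.1251 0.1909] w 0.0853 F [ 0.7 -0.8  0.3] ff 0.0 yaw(tool x) [ 1.    -0.03   0.002] j [ 0.01 -0.41  2.14 -0.    1.42  1.62] M [-0.03  0.04  0.02]
```

View pics/g7.png

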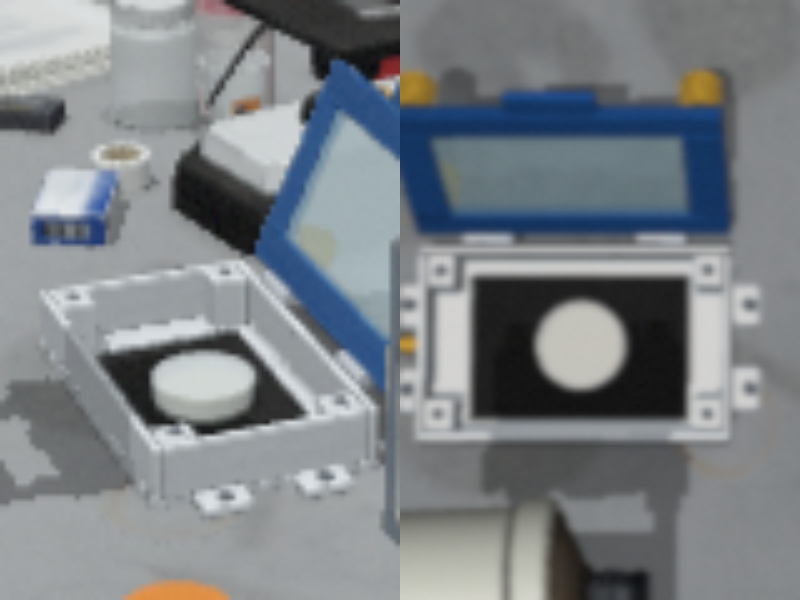

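The dish lies flat in the middle of the chamber. The lid tab is at about top-view (347,173) in full-image rows. Next I'll work out the lid angle and the clearance behind it.

Run:
```python
from h import *
H=np.array([.589,.119,.04])
for th in(1.95,2.05,2.15):
    for nm,r,n in(('tabend outer',.156,.01),('tabend inner',.156,.002),('lid edge inner',.140,0)):
        P=H+np.array([-r*np.cos(th)+n*np.sin(th),0,r*np.sin(th)+n*np.cos(th)]);print(th,nm,P.round(3),proj('top',P).round(1))
a=cams.camera('top');c=cv2.cvtColor(a,cv2.COLOR_RGB2HSV)[165:215,247]
print([(165+i,*map(int,v)) for i,v in enumerate(c)][:20])
print('jug base',plane('top',252,138,0),plane('top',252,138,.15),plane('top',252,108,.2))
print('microscope',plane('top',195,200,0))
```

```text
1.95 tabend outer [0.656 0.119 0.181] [246.3 173.7]
1.95 tabend inner [0.649 0.119 0.184] [246.2 176.3]
1.95 lid edge inner [0.641 0.119 0.17 ] [247.  180.7]
2.05 tabend outer [0.67  0.119 0.174] [246.6 169.1]
2.05 tabend inner [0.663 0.119 0.178] [246.4 171.5]
2.05 lid edge inner [0.654 0.119 0.164] [247.2 176.3]
2.15 tabend outer [0.683 0.119 0.165] [247.  164.9]
2.15 tabend inner [0.676 0.119 0.169] [246.8 167.1]
2.15 lid edge inner [0.666 0.119 0.157] [247.6 172.3]
[(165, 108, 10, 128), (166, 108, 10, 129), (167, 100, 11, 135), (168, 105, 11, 136), (169, 105, 11, 135), (170, 105, 12, 127), (171, 105, 20, 104), (172, 109, 83, 102), (173, 107, 175, 128), (174, 107, 200, 135), (175, 107, 205, 112), (176, 107, 198, 99), (177, 107, 205, 97), (178, 107, 205, 103), (179, 107, 201, 109), (180, 107, 203, 98), (181, 107, 200, 93), (182, 108, 197, 93), (183, 108, 155, 99), (184, 105, 89, 112)]
jug base [0.80641845 0.1259345  0.        ] [0.7577734  0.10707132 0.15      ] [0.81880179 0.09950454 0.2       ]
microscope [0.62818033 0.29239242 0.        ]
```

>>> drive_tool:
  series:
    - [0,0,-2.0,0]
    - [1,0,-1.5,0]
    - [3.5,0,0,0]
    - [4.5,-0.4,0,0]
    - [4.5,0,0,0]
    - [4.5,0,0,0]
    - [4.5,0,0,0]
    - [4.5,0,0,0]
    - [4,0,0,0]
    - [3,0,0,0]
    - [0,0,2.0,0]
    - [0,0,3,0]
    - [0,0,3,0]
    - [0,0,2.2,0]
    - [0,0,0,0]
    - [0,0,0,0]
  jaw: 1

```text
t: 15.18
eef_pos: [0.6896, 0.119, 0.1242]
orientation: [1.0, -0.015, 0.001, -0.0]
wrist_force: [1.0, -0.7, 0.5]
width: -0.0003
finger_force: 0.0
```

>>> drive_tool:
  series:
    - [-1.5,0,0,0]
    - [-2,0,0,0]
    - [-2,0,0,0]
    - [-2,0,0,0]
    - [-2,0,0,0]
    - [-2,0,0,0]
    - [-2,0,0,0]
    - [-2,0,0,0]
    - [-1.5,0,0,0]
    - [-1,0,0,0]
    - [-0.5,0,0,0]
    - [0,0,0,0]

```text
t: 16.68
eef_pos: [0.5042, 0.1245, 0.1235]
orientation: [1.0, -0.015, 0.0, -0.0]
wrist_force: [-0.3, -0.4, 0.8]
width: -0.0
finger_force: 0.4
```

Run:
```python
from h import *
state()
b=cams.camera('side');cv2.imwrite('pics/g8.png',cv2.resize(b[130:280,260:380],(480,600))[:,:,::-1])
```

```text
t 16.68 p [0.5042 0.1245 0.1235] w -0.0 F [-0.3 -0.4  0.8] ff 0.3976306713593658 yaw(tool x) [ 1.    -0.03   0.001] j [0.01 0.09 1.83 0.   1.22 1.61] M [ 0.02  0.   -0.04]
```

View pics/g8.png

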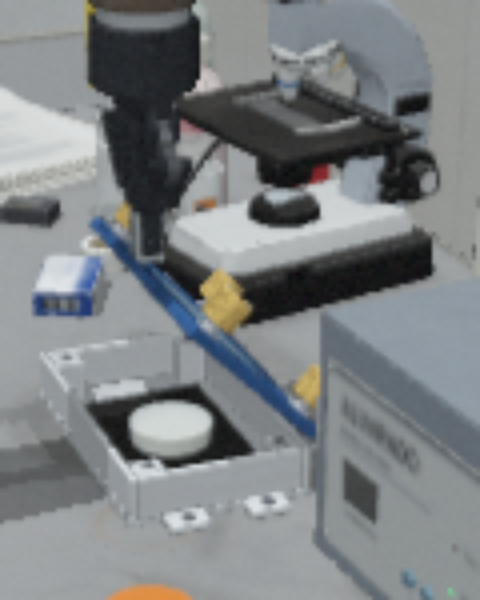

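The lid is at about 45°, with the fingertip resting on it and the dish undisturbed at (170,430) in the crop. I'll push it down now.

>>> drive_tool:
  series:
    - [0,0,1,0]
    - [0,0,1.5,0]
    - [0,0,1.5,0]
    - [0,0,1.5,0]
    - [0,0,1.5,0]
    - [-1,0,0.3,0]
    - [-1.5,0,0.3,0]
    - [-1.5,0,0.4,0]
    - [0,0,0.5,0]
    - [0,0,0.5,0]
    - [0,0,0.5,0]
    - [0,0,0,0]

```text
t: 18.23
eef_pos: [0.4639, 0.1257, 0.0274]
orientation: [1.0, -0.015, -0.0, -0.0]
wrist_force: [0.1, -0.4, -0.6]
width: 0.0001
finger_force: 0.0
```

>>> drive_tool:
  series:
    - [-0.3,0,0.2,0]
    - [0,0,0.2,0]
    - [0,0,0.2,0]
    - [0,0,0,0]

```text
t: 18.73
eef_pos: [0.4609, 0.1258, 0.0217]
orientation: [1.0, -0.015, -0.0, -0.0]
wrist_force: [-0.4, 0.7, -0.1]
width: 0.0001
finger_force: 0.0
```

>>> drive_tool:
  series:
    - [0,0,0.2,0]
    - [0,0,0.2,0]
    - [0,0,0,0]

```text
t: 19.1
eef_pos: [0.4613, 0.1258, 0.0204]
orientation: [1.0, -0.015, -0.001, 0.0]
wrist_force: [-10.7, -1.0, 23.4]
width: -0.0
finger_force: 11.8
```

The lid is hard down at 23 N. I'll retreat and measure the four screw heads.

>>> drive_tool:
  series:
    - [0,0,-0.5,0]
    - [0,0,-2,0]
    - [-1,0,-4,0]
    - [-3,0,-4,0]
    - [-5,0,-4,0]
    - [-4,0,-3,0]
    - [0,0,0,0]
    - [0,0,0,0]
  jaw: -1

```text
t: 20.1
eef_pos: [0.3324, 0.1296, 0.1915]
orientation: [1.0, -0.015, 0.0, 0.0]
wrist_force: [0.4, -0.1, 0.1]
width: 0.0853
finger_force: 0.0
```

Run:
```python
from h import *
state()
b=cams.camera('side');a=cams.camera('top')
def brass(im,box,n):
    h=cv2.cvtColor(im,cv2.COLOR_RGB2HSV);m=((h[...,0]>14)&(h[...,0]<30)&(h[...,1]>90)&(h[...,2]>80)).astype(np.uint8)
    x0,y0,x1,y1=box;mm=np.zeros_like(m);mm[y0:y1,x0:x1]=m[y0:y1,x0:x1]
    k,l,st,c=cv2.connectedComponentsWithStats(mm)
    for i in range(1,k):
        if st[i,4]>8:print(n,st[i],c[i].round(1),*( [plane('top',*c[i],.08).round(4)] if n=='top' else []))
brass(a,(200,190,310,280),'top');brass(b,(255,150,350,280),'side')
o=np.zeros((600,800,3),np.uint8);o[:,:400]=cv2.resize(b[165:285,262:342],(400,600));o[:320,400:]=cv2.resize(a[192:272,205:305],(400,320));cv2.imwrite('pics/g9.png',o[:,:,::-1])
c=np.array([.517,.121]);t=-.0297;ex=np.array([np.cos(t),np.sin(t)]);ey=np.array([-np.sin(t),np.cos(t)])
for k,(sx,sy) in enumerate([(-1,1),(-1,-1),(1,-1),(1,1)],1):
    for d in(.05,):
        p=c+sx*.05*ex+sy*.093*ey;print(k,p.round(4),'top px',proj('top',[*p,.082]).round(1),'side px',proj('side',[*p,.082]).round(1))
```

```text
t 20.1 p [0.3324 0.1296 0.1915] w 0.0853 F [ 0.4 -0.1  0.1] ff 0.0 yaw(tool x) [ 1.   -0.03  0.  ] j [ 0.03 -0.46  2.17 -0.    1.44  1.63] M [ 0.01  0.06 -0.  ]
top [212 210  11  11  84] [217.2 215.1] [0.5696 0.2131 0.08  ]
top [282 210   9  11  81] [285.9 215. ] [0.5643 0.028  0.08  ]
top [206 234   7   4  24] [209.4 235.6] [0.5145 0.2345 0.08  ]
top [212 247  10  10  77] [216.5 251.9] [0.4703 0.2159 0.08  ]
top [281 247  10  10  76] [285.6 251.9] [0.4646 0.0313 0.08  ]
side [282 150  12   3  26] [287.1 150.7]
side [303 201   8   9  63] [306.7 205.3]
side [272 205   9  10  73] [276.2 210.2]
side [326 225   9  11  81] [330.  230.4]
side [292 231   9  11  82] [296.2 236.5]
side [299 277   7   3  11] [301.9 278.3]
1 [0.4698 0.2154] top px [216.5 252. ] side px [275.2 207. ]
2 [0.4643 0.0295] top px [286.2 251.9] side px [295.3 233. ]
3 [0.5642 0.0266] top px [286.4 214.9] side px [329.  227.1]
4 [0.5697 0.2125] top px [217.3 214.9] side px [305.9 202.4]
```

View pics/g9.png

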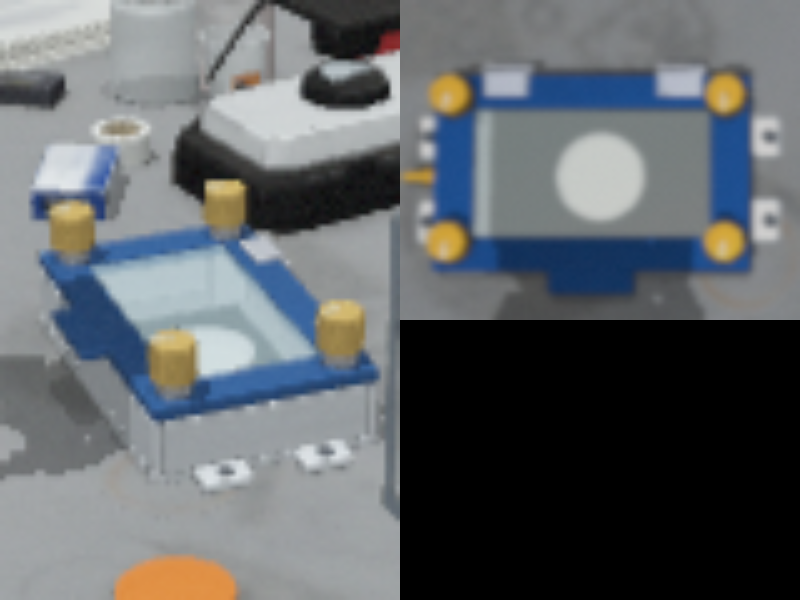

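The lid is shut and all four heads fit the expected pattern to within about 1.5 mm. I'm going above screw 1.

>>> drive_tool:
  series:
    - [3,-2,0,0]
    - [4,-3,0,0]
    - [4,-3,0,0]
    - [2.5,-1,0,0]
    - [0,0,2,-0.15]
    - [0,0,2,-0.15]
    - [0,0,2,-0.15]
    - [0,0,2,-0.15]
    - [0,0,2,0]
    - [0,0,1,0]
    - [0,0,0,0]
    - [0,0,0,0]
  jaw: -0.2

```text
t: 21.7
eef_pos: [0.4706, 0.2156, 0.0825]
orientation: [0.96, 0.281, 0.0, 0.0]
wrist_force: [0.2, 0.2, 1.2]
width: 0.0513
finger_force: 0.0
```

>>> drive_tool:
  series:
    - [0,0,2,0]
    - [0,0,2,0]
    - [0,0,1.1,0]
    - [0,0,0,0]
    - [0,0,0,0]

```text
t: 22.32
eef_pos: [0.4708, 0.2157, 0.0319]
orientation: [0.96, 0.281, 0.001, 0.0]
wrist_force: [0.7, 0.9, 0.3]
width: 0.0513
finger_force: 0.0
```

>>> drive_tool:
  series:
    - [0,0,0,0]
    - [0,0,0,0]
    - [0,0,0,0]
    - [0,0,0,0]
  jaw: 1

```text
t: 22.82
eef_pos: [0.4703, 0.2163, 0.0321]
orientation: [0.96, 0.281, 0.0, -0.0]
wrist_force: [-2.2, 2.0, 4.5]
width: 0.0238
finger_force: 58.6
```

```bash
python3 -c "
from h import *
state()"
```

```text
t 22.82 p [0.4703 0.2163 0.0321] w 0.0238 F [-2.2  2.   4.5] ff 58.64560425281525 yaw(tool x) [0.842 0.539 0.001] j [0.2  0.22 1.9  0.   1.03 1.2 ] M [ 0.31  0.42 -0.  ]
```

Gripped with only small side forces. Turning 1.05 rad.

>>> drive_tool:
  series:
    - [0,0,0,0.15]
    - [0,0,0,0.15]
    - [0,0,0,0.15]
    - [0,0,0,0.15]
    - [0,0,0,0.15]
    - [0,0,0,0.15]
    - [0,0,0,0.15]
    - [0,0,0,0]

```text
t: 23.82
eef_pos: [0.4702, 0.2172, 0.0321]
orientation: [0.971, -0.238, 0.0, -0.001]
wrist_force: [-2.6, 5.2, 5.0]
width: 0.024
finger_force: 58.5
```

```bash
python3 -c "
from h import *
state()"
```

```text
t 23.82 p [0.4702 0.2172 0.0321] w 0.024 F [-2.6  5.2  5. ] ff 58.548864126205444 yaw(tool x) [ 0.886 -0.463 -0.001] j [0.2  0.22 1.9  0.   1.03 2.25] M [0.84 0.47 0.05]
```

>>> drive_tool:
  series:
    - [0,0,0,0]
    - [0,0,0,0]
    - [0,0,-2,0]
    - [0,0,-3,0]
    - [0,0,-2,-0.15]
    - [0,0,0,-0.15]
    - [0,0,0,-0.15]
    - [2,3.7,0,0]
    - [2,3.7,0,0]
    - [2,3.7,0,0]
    - [2,3.7,0,0]
    - [1.9,3.8,0,0]
    - [0,0,0,-0.15]
    - [0,0,0,-0.15]
    - [0,0,1,-0.15]
    - [0,0,2,-0.15]
    - [0,0,0,0]
    - [0,0,0,0]
  jaw: -0.2

```text
t: 26.08
eef_pos: [0.5636, 0.0265, 0.0716]
orientation: [0.96, 0.28, 0.0, 0.0]
wrist_force: [-1.0, 0.2, -0.4]
width: 0.0518
finger_force: 0.0
```

>>> drive_tool:
  series:
    - [0,0,2,0]
    - [0,0,1.5,0]
    - [0,0,0.5,0]
    - [0,0,0,0]
    - [0,0,0,0]

```text
t: 26.7
eef_pos: [0.5639, 0.0266, 0.0317]
orientation: [0.96, 0.281, 0.001, 0.0]
wrist_force: [0.2, 0.3, 0.9]
width: 0.0512
finger_force: 0.0
```

>>> drive_tool:
  series:
    - [0,0,0,0]
    - [0,0,0,0]
    - [0,0,0,0]
    - [0,0,0,0]
    - [0,0,0,0.15]
  jaw: 1

```text
t: 27.32
eef_pos: [0.5635, 0.027, 0.0317]
orientation: [0.978, 0.207, 0.0, -0.0]
wrist_force: [-3.5, 2.6, 6.7]
width: 0.024
finger_force: 58.9
```

>>> drive_tool:
  series:
    - [0,0,0,0.15]
    - [0,0,0,0.15]
    - [0,0,0,0.15]
    - [0,0,0,0.15]
    - [0,0,0,0.15]
    - [0,0,0,0.15]
    - [0,0,0,0]

```text
t: 28.2
eef_pos: [0.5635, 0.0292, 0.0317]
orientation: [0.971, -0.238, -0.0, -0.002]
wrist_force: [-2.4, 9.4, 6.9]
width: 0.0239
finger_force: 58.9
```

```bash
python3 -c "
from h import *
state()"
```

```text
t 28.2 p [0.5635 0.0292 0.0317] w 0.0239 F [-2.4  9.4  6.9] ff 58.88106644153595 yaw(tool x) [ 0.886 -0.463 -0.001] j [-0.16  0.32  1.76  0.    1.06  1.89] M [1.58 0.24 0.05]
```

>>> drive_tool:
  series:
    - [0,0,0,0]
    - [0,0,0,0]
    - [0,0,-2,0]
    - [0,0,-3,0]
    - [0,0,-2,-0.15]
    - [0,0,0,-0.15]
    - [0,0,0,-0.15]
    - [-2.5,-0.24,0,0]
    - [-3.5,0,0,0]
    - [-2.5,0,0,0]
    - [-1.45,0,0,0]
    - [0,0,0,-0.15]
    - [0,0,1,-0.15]
    - [0,0,2,-0.15]
    - [0,0,2,-0.15]
    - [0,0,1.5,0]
    - [0,0,0.5,0]
    - [0,0,0,0]
    - [0,0,0,0]
  jaw: -0.2

```text
t: 30.58
eef_pos: [0.4646, 0.0319, 0.0317]
orientation: [0.96, 0.281, 0.001, 0.0]
wrist_force: [-0.1, -0.7, 0.1]
width: 0.0511
finger_force: 0.0
```

>>> drive_tool:
  series:
    - [0,0,0,0]
    - [0,0,0,0]
    - [0,0,0,0]
    - [0,0,0,0]
    - [0,0,0,0.15]
  jaw: 1

```text
t: 31.2
eef_pos: [0.4653, 0.0309, 0.0321]
orientation: [0.978, 0.207, 0.001, 0.001]
wrist_force: [1.1, -4.4, 2.8]
width: 0.0242
finger_force: 58.9
```

>>> drive_tool:
  series:
    - [0,0,0,0.15]
    - [0,0,0,0.15]
    - [0,0,0,0.15]
    - [0,0,0,0.15]
    - [0,0,0,0.15]
    - [0,0,0,0.15]
    - [0,0,0,0]

```text
t: 32.08
eef_pos: [0.4654, 0.0314, 0.0321]
orientation: [0.972, -0.237, 0.002, 0.0]
wrist_force: [1.4, -3.5, 4.4]
width: 0.0241
finger_force: 59.1
```

```bash
python3 -c "
from h import *
state()"
```

```text
t 32.08 p [0.4654 0.0314 0.0321] w 0.0241 F [ 1.4 -3.5  4.4] ff 59.11409318447113 yaw(tool x) [ 0.888 -0.46   0.003] j [-0.19  0.09  2.04 -0.    1.01  1.86] M [-0.57 -0.18  0.06]
```

>>> drive_tool:
  series:
    - [0,0,0,0]
    - [0,0,0,0]
    - [0,0,-2,0]
    - [0,0,-3,0]
    - [0,0,-2,-0.15]
    - [0,0,0,-0.15]
    - [0,0,0,-0.15]
    - [2,-3.7,0,0]
    - [2,-3.7,0,0]
    - [2,-3.7,0,0]
    - [2,-3.7,0,0]
    - [2,-3.7,0,0]
    - [0,0,0,-0.15]
    - [0,0,1,-0.15]
    - [0,0,2,-0.15]
    - [0,0,2,-0.15]
    - [0,0,1.5,0]
    - [0,0,0.5,0]
    - [0,0,0,0]
    - [0,0,0,0]
  jaw: -0.2

```text
t: 34.58
eef_pos: [0.5701, 0.2141, 0.0319]
orientation: [0.96, 0.281, 0.001, 0.0]
wrist_force: [-0.1, 0.5, 0.6]
width: 0.0514
finger_force: 0.0
```

>>> drive_tool:
  series:
    - [0,0,0,0]
    - [0,0,0,0]
    - [0,0,0,0]
    - [0,0,0,0]
    - [0,0,0,0.15]
  jaw: 1

```text
t: 35.2
eef_pos: [0.5701, 0.2138, 0.032]
orientation: [0.978, 0.207, 0.001, 0.0]
wrist_force: [-1.6, -2.3, 5.8]
width: 0.0243
finger_force: 58.9
```

>>> drive_tool:
  series:
    - [0,0,0,0.15]
    - [0,0,0,0.15]
    - [0,0,0,0.15]
    - [0,0,0,0.15]
    - [0,0,0,0.15]
    - [0,0,0,0.15]
    - [0,0,0,0]

```text
t: 36.08
eef_pos: [0.5702, 0.2146, 0.032]
orientation: [0.971, -0.238, 0.001, -0.001]
wrist_force: [-0.3, 1.4, 4.2]
width: 0.0239
finger_force: 58.9
```

```bash
python3 -c "
from h import *
state()"
```

```text
t 36.08 p [0.5702 0.2146 0.032 ] w 0.0239 F [-0.3  1.4  4.2] ff 58.86134684085846 yaw(tool x) [ 0.886 -0.463  0.001] j [0.16 0.42 1.63 0.   1.09 2.21] M [0.12 0.1  0.08]
```

Pass 1 is done. Pass 2 starts at screw 1: 0.75 rad first, then small steps while watching the moment.

>>> drive_tool:
  series:
    - [0,0,0,0]
    - [0,0,0,0]
    - [0,0,-2,0]
    - [0,0,-3,0]
    - [0,0,-2,-0.15]
    - [0,0,0,-0.15]
    - [0,0,0,-0.15]
    - [-2.5,0,0,0]
    - [-3.5,0,0,0]
    - [-2.5,0,0,0]
    - [-1.5,0,0,0]
    - [0,0,0,-0.15]
    - [0,0,1,-0.15]
    - [0,0,2,-0.15]
    - [0,0,2,-0.15]
    - [0,0,1.5,0]
    - [0,0,0.5,0]
    - [0,0,0,0]
    - [0,0,0,0]
  jaw: -0.2

```text
t: 38.45
eef_pos: [0.4702, 0.2171, 0.0318]
orientation: [0.96, 0.281, 0.001, 0.0]
wrist_force: [0.1, 0.3, 0.5]
width: 0.0512
finger_force: 0.0
```

>>> drive_tool:
  series:
    - [0,0,0,0]
    - [0,0,0,0]
    - [0,0,0,0]
    - [0,0,0,0]
    - [0,0,0,0.15]
    - [0,0,0,0.15]
    - [0,0,0,0.15]
    - [0,0,0,0.15]
    - [0,0,0,0.15]
    - [0,0,0,0]
  jaw: 1

```text
t: 39.7
eef_pos: [0.4702, 0.2172, 0.0319]
orientation: [0.996, -0.091, 0.001, -0.0]
wrist_force: [-1.1, -1.6, 5.8]
width: 0.0242
finger_force: 58.7
```

```bash
python3 -c "
from h import *
state()"
```

```text
t 39.7 p [0.4702 0.2172 0.0319] w 0.0242 F [-1.1 -1.6  5.8] ff 58.73989284038544 yaw(tool x) [ 0.984 -0.18   0.001] j [0.2  0.22 1.89 0.   1.03 1.95] M [-0.24  0.15  0.08]
```

>>> drive_tool:
  series:
    - [0,0,0,0.12]
    - [0,0,0,0.1]
    - [0,0,0,0]

```text
t: 40.08
eef_pos: [0.4703, 0.2173, 0.0319]
orientation: [0.98, -0.199, 0.001, -0.0]
wrist_force: [-1.5, -1.0, 6.0]
width: 0.0239
finger_force: 58.7
```

```bash
python3 -c "
from h import *
state()"
```

```text
t 40.08 p [0.4703 0.2173 0.0319] w 0.0239 F [-1.5 -1.   6. ] ff 58.72340261936188 yaw(tool x) [ 0.921 -0.39   0.001] j [0.2  0.22 1.89 0.   1.03 2.17] M [-0.15  0.05  0.06]
```

>>> drive_tool:
  series:
    - [0,0,0,0.12]
    - [0,0,0,0.1]
    - [0,0,0,0]

```text
t: 40.45
eef_pos: [0.4704, 0.2174, 0.0319]
orientation: [0.952, -0.305, 0.001, -0.001]
wrist_force: [-0.3, -0.5, 5.7]
width: 0.0241
finger_force: 58.7
```

```bash
python3 -c "
from h import *
state()"
```

```text
t 40.45 p [0.4704 0.2174 0.0319] w 0.0241 F [-0.3 -0.5  5.7] ff 58.74986529350281 yaw(tool x) [ 0.814 -0.581  0.001] j [0.2  0.22 1.89 0.   1.03 2.39] M [ 0.01 -0.03  0.12]
```

>>> drive_tool:
  series:
    - [0,0,0,0.15]
    - [0,0,0,0]

```text
t: 40.7
eef_pos: [0.4705, 0.2175, 0.0319]
orientation: [0.927, -0.375, 0.001, -0.001]
wrist_force: [0.2, 0.3, 5.6]
width: 0.0235
finger_force: 58.7
```

```bash
python3 -c "
from h import *
state()"
```

```text
t 40.7 p [0.4705 0.2175 0.0319] w 0.0235 F [0.2 0.3 5.6] ff 58.72452735900879 yaw(tool x) [ 0.718 -0.696  0.001] j [0.2  0.22 1.89 0.   1.03 2.54] M [ 0.09 -0.03  0.25]
```

Screw 1 is seated: the moment rose 0.06 → 0.12 → 0.25. On to screw 3.

>>> drive_tool:
  series:
    - [0,0,0,0]
    - [0,0,0,0]
    - [0,0,-2,0]
    - [0,0,-3,-0.14]
    - [0,0,-2,-0.15]
    - [0,0,0,-0.15]
    - [0,0,0,-0.15]
    - [0,0,0,-0.15]
    - [2,3.7,0,0]
    - [2,3.7,0,0]
    - [2,3.7,0,0]
    - [2,3.7,0,0]
    - [1.9,3.7,0,0]
    - [0,0,0,-0.15]
    - [0,0,1,-0.15]
    - [0,0,2,-0.15]
    - [0,0,2,-0.15]
    - [0,0,1.5,0]
    - [0,0,0.5,0]
    - [0,0,0,0]
  jaw: -0.2

```text
t: 43.2
eef_pos: [0.5628, 0.0291, 0.031]
orientation: [0.96, 0.28, -0.0, -0.0]
wrist_force: [-0.0, 0.4, 0.4]
width: 0.0512
finger_force: 0.0
```

>>> drive_tool:
  series:
    - [0,0,0,0]
    - [0,0,0,0]
    - [0,0,0,0]
    - [0,0,0,0]
    - [0,0,0,0.15]
    - [0,0,0,0.15]
    - [0,0,0,0.15]
    - [0,0,0,0.15]
    - [0,0,0,0.15]
    - [0,0,0,0]
  jaw: 1

```text
t: 44.45
eef_pos: [0.5645, 0.0286, 0.0325]
orientation: [0.996, -0.089, 0.002, 0.0]
wrist_force: [1.6, -2.3, 4.6]
width: 0.0241
finger_force: 59.3
```

```bash
python3 -c "
from h import *
state()"
```

```text
t 44.45 p [0.5645 0.0286 0.0325] w 0.0241 F [ 1.6 -2.3  4.6] ff 59.318230748176575 yaw(tool x) [ 0.984 -0.178  0.004] j [-0.16  0.32  1.76 -0.    1.05  1.59] M [-0.26 -0.26  0.01]
```

>>> drive_tool:
  series:
    - [0,0,0,0.12]
    - [0,0,0,0.1]
    - [0,0,0,0]

```text
t: 44.82
eef_pos: [0.5646, 0.0288, 0.0325]
orientation: [0.98, -0.197, 0.002, -0.0]
wrist_force: [2.1, -1.3, 4.9]
width: 0.0237
finger_force: 59.5
```

```bash
python3 -c "
from h import *
state()"
```

```text
t 44.83 p [0.5646 0.0288 0.0325] w 0.0237 F [ 2.1 -1.3  4.9] ff 59.46978449821472 yaw(tool x) [ 0.922 -0.387  0.004] j [-0.16  0.32  1.76  0.    1.05  1.8 ] M [-0.09 -0.39  0.03]
```

>>> drive_tool:
  series:
    - [0,0,0,0.12]
    - [0,0,0,0.1]
    - [0,0,0,0]

```text
t: 45.2
eef_pos: [0.5648, 0.0291, 0.0325]
orientation: [0.953, -0.304, 0.002, -0.001]
wrist_force: [2.5, 0.4, 5.8]
width: 0.0242
finger_force: 59.5
```

```bash
python3 -c "
from h import *
state()"
```

```text
t 45.2 p [0.5648 0.0291 0.0325] w 0.0242 F [2.5 0.4 5.8] ff 59.48023974895477 yaw(tool x) [ 0.816 -0.578  0.004] j [-0.16  0.32  1.76  0.    1.05  2.02] M [ 0.04 -0.55  0.05]
```

>>> drive_tool:
  series:
    - [0,0,0,0.1]
    - [0,0,0,0.1]
    - [0,0,0,0]

```text
t: 45.58
eef_pos: [0.5649, 0.0293, 0.0325]
orientation: [0.918, -0.397, 0.002, -0.001]
wrist_force: [3.9, 0.7, 4.5]
width: 0.0241
finger_force: 59.5
```

```bash
python3 -c "
from h import *
state()"
```

```text
t 45.58 p [0.5649 0.0293 0.0325] w 0.0241 F [3.9 0.7 4.5] ff 59.538450837135315 yaw(tool x) [ 0.685 -0.728  0.003] j [-0.16  0.32  1.76  0.    1.05  2.22] M [ 0.23 -0.75  0.27]
```

Screw 3 is seated (0.05 → 0.27). On to screw 2.

>>> drive_tool:
  series:
    - [0,0,0,0]
    - [0,0,0,0]
    - [0,0,-2,0]
    - [0,0,-3,-0.15]
    - [0,0,-2,-0.16]
    - [0,0,0,-0.16]
    - [0,0,0,-0.16]
    - [0,0,0,-0.16]
    - [-2.5,0.1,0,0]
    - [-3.5,0,0,0]
    - [-2.5,0,0,0]
    - [-1.35,0,0,0]
    - [0,0,0,-0.15]
    - [0,0,1,-0.15]
    - [0,0,2,-0.15]
    - [0,0,2,-0.15]
    - [0,0,1.5,0]
    - [0,0,0.5,0]
    - [0,0,0,0]
    - [0,0,0,0]
  jaw: -0.2

```text
t: 48.08
eef_pos: [0.4651, 0.0309, 0.0317]
orientation: [0.96, 0.281, 0.001, 0.0]
wrist_force: [-0.4, 0.2, -0.6]
width: 0.0512
finger_force: 0.0
```

>>> drive_tool:
  series:
    - [0,0,0,0]
    - [0,0,0,0]
    - [0,0,0,0]
    - [0,0,0,0]
    - [0,0,0,0.15]
    - [0,0,0,0.15]
    - [0,0,0,0.15]
    - [0,0,0,0.15]
    - [0,0,0,0.15]
    - [0,0,0,0]
  jaw: 1

```text
t: 49.32
eef_pos: [0.4651, 0.0311, 0.0318]
orientation: [0.996, -0.091, 0.001, -0.0]
wrist_force: [-1.4, -1.2, 6.7]
width: 0.0237
finger_force: 58.9
```

```bash
python3 -c "
from h import *
state()"
```

```text
t 49.33 p [0.4651 0.0311 0.0318] w 0.0237 F [-1.4 -1.2  6.7] ff 58.9078027009964 yaw(tool x) [ 0.984 -0.18   0.001] j [-0.19  0.09  2.04  0.    1.01  1.56] M [-0.01  0.16  0.01]
```

>>> drive_tool:
  series:
    - [0,0,0,0.12]
    - [0,0,0,0.1]
    - [0,0,0,0]

```text
t: 49.7
eef_pos: [0.4651, 0.0313, 0.0318]
orientation: [0.98, -0.199, 0.001, -0.0]
wrist_force: [-0.7, 0.5, 6.5]
width: 0.0242
finger_force: 58.9
```

```bash
python3 -c "
from h import *
state()"
```

```text
t 49.7 p [0.4651 0.0313 0.0318] w 0.0242 F [-0.7  0.5  6.5] ff 58.8954359292984 yaw(tool x) [ 0.921 -0.39   0.001] j [-0.19  0.09  2.04  0.    1.01  1.78] M [0.11 0.19 0.07]
```

>>> drive_tool:
  series:
    - [0,0,0,0.12]
    - [0,0,0,0.1]
    - [0,0,0,0]

```text
t: 50.08
eef_pos: [0.4652, 0.0314, 0.0318]
orientation: [0.952, -0.305, 0.001, -0.001]
wrist_force: [0.3, 2.1, 6.4]
width: 0.024
finger_force: 58.9
```

```bash
python3 -c "
from h import *
state()"
```

```text
t 50.08 p [0.4652 0.0314 0.0318] w 0.024 F [0.3 2.1 6.4] ff 58.88071954250336 yaw(tool x) [ 0.813 -0.582  0.001] j [-0.19  0.09  2.04  0.    1.01  2.  ] M [0.24 0.   0.2 ]
```

>>> drive_tool:
  series:
    - [0,0,0,0.1]
    - [0,0,0,0]

```text
t: 50.32
eef_pos: [0.4653, 0.0315, 0.0318]
orientation: [0.936, -0.353, 0.001, -0.001]
wrist_force: [0.7, 1.9, 6.5]
width: 0.0242
finger_force: 58.9
```

```bash
python3 -c "
from h import *
state()"
```

```text
t 50.33 p [0.4653 0.0315 0.0318] w 0.0242 F [0.7 1.9 6.5] ff 58.865280747413635 yaw(tool x) [ 0.751 -0.66   0.001] j [-0.19  0.09  2.04  0.    1.01  2.1 ] M [0.26 0.06 0.27]
```

Screw 2 is seated. On to screw 4.

>>> drive_tool:
  series:
    - [0,0,0,0]
    - [0,0,0,0]
    - [0,0,-2,0]
    - [0,0,-3,-0.14]
    - [0,0,-2,-0.13]
    - [0,0,0,-0.14]
    - [0,0,0,-0.14]
    - [0,0,0,-0.14]
    - [2,-3.73,0,0]
    - [2,-3.73,0,0]
    - [2,-3.73,0,0]
    - [2,-3.73,0,0]
    - [1.97,-3.73,0,0]
    - [0,0,0,-0.15]
    - [0,0,1,-0.15]
    - [0,0,2,-0.15]
    - [0,0,2,-0.15]
    - [0,0,1.5,0]
    - [0,0,0.5,0]
    - [0,0,0,0]
  jaw: -0.2

```text
t: 52.82
eef_pos: [0.5696, 0.2144, 0.0309]
orientation: [0.96, 0.28, -0.0, -0.0]
wrist_force: [-0.5, -0.5, -0.0]
width: 0.0512
finger_force: 0.0
```

>>> drive_tool:
  series:
    - [0,0,0,0]
    - [0,0,0,0]
    - [0,0,0,0]
    - [0,0,0,0]
    - [0,0,0,0.15]
    - [0,0,0,0.15]
    - [0,0,0,0.15]
    - [0,0,0,0.15]
    - [0,0,0,0.15]
    - [0,0,0,0]
  jaw: 1

```text
t: 54.08
eef_pos: [0.5707, 0.2143, 0.0323]
orientation: [0.996, -0.091, 0.001, -0.0]
wrist_force: [-0.6, -2.3, 5.4]
width: 0.0239
finger_force: 59.1
```

```bash
python3 -c "
from h import *
state()"
```

```text
t 54.08 p [0.5707 0.2143 0.0323] w 0.0239 F [-0.6 -2.3  5.4] ff 59.061176776885986 yaw(tool x) [ 0.984 -0.18   0.002] j [ 0.16  0.42  1.63 -0.    1.09  1.91] M [-0.43  0.06  0.05]
```

>>> drive_tool:
  series:
    - [0,0,0,0.12]
    - [0,0,0,0.1]
    - [0,0,0,0]

```text
t: 54.45
eef_pos: [0.5708, 0.2143, 0.0323]
orientation: [0.98, -0.199, 0.001, -0.0]
wrist_force: [0.6, -2.8, 5.9]
width: 0.0239
finger_force: 59.1
```

```bash
python3 -c "
from h import *
state()"
```

```text
t 54.45 p [0.5708 0.2143 0.0323] w 0.0239 F [ 0.6 -2.8  5.9] ff 59.05471444129944 yaw(tool x) [ 0.921 -0.39   0.002] j [ 0.16  0.42  1.63 -0.    1.09  2.13] M [-0.42 -0.02  0.03]
```

>>> drive_tool:
  series:
    - [0,0,0,0.12]
    - [0,0,0,0.1]
    - [0,0,0,0]

```text
t: 54.82
eef_pos: [0.5708, 0.2144, 0.0323]
orientation: [0.952, -0.305, 0.001, -0.0]
wrist_force: [0.3, -1.9, 5.2]
width: 0.0241
finger_force: 59.0
```

```bash
python3 -c "
from h import *
state()"
```

```text
t 54.83 p [0.5708 0.2144 0.0323] w 0.0241 F [ 0.3 -1.9  5.2] ff 59.048632979393005 yaw(tool x) [ 0.814 -0.581  0.002] j [ 0.16  0.42  1.63 -0.    1.09  2.35] M [-0.4   0.06  0.21]
```

>>> drive_tool:
  series:
    - [0,0,0,0.1]
    - [0,0,0,0]

```text
t: 55.08
eef_pos: [0.5708, 0.2144, 0.0323]
orientation: [0.936, -0.352, 0.001, -0.0]
wrist_force: [-0.5, -2.7, 5.6]
width: 0.0238
finger_force: 59.0
```

```bash
python3 -c "
from h import *
state()"
```

```text
t 55.08 p [0.5708 0.2144 0.0323] w 0.0238 F [-0.5 -2.7  5.6] ff 59.03731048107147 yaw(tool x) [ 0.752 -0.66   0.002] j [ 0.16  0.42  1.63 -0.    1.09  2.45] M [-0.39  0.    0.29]
```

Screw 4 is seated (0.21 → 0.29). I'll release, retreat upwards, and check the final scene numerically.

>>> drive_tool:
  series:
    - [0,0,0,0]
    - [0,0,0,0]
    - [0,0,0,0]
    - [0,0,-2,0]
    - [0,0,-3,-0.14]
    - [0,0,-3,-0.14]
    - [0,0,-3,-0.14]
    - [0,0,-2,-0.14]
    - [0,0,0,-0.13]
    - [-4,0,0,0]
    - [-5,0,0,0]
    - [-5,0,0,0]
    - [-5,0,0,0]
    - [-3,0,0,0]
    - [0,0,0,0]
    - [0,0,0,0]
    - [0,0,0,0]
  jaw: -0.2

```text
t: 57.2
eef_pos: [0.3507, 0.2211, 0.1615]
orientation: [1.0, -0.015, 0.0, -0.0]
wrist_force: [-0.7, -0.1, -0.3]
width: 0.0513
finger_force: 0.0
```

Run:
```python
from h import *
state()
a=cams.camera('top');g=cv2.cvtColor(a,cv2.COLOR_RGB2HSV)
m=np.zeros(g.shape[:2],np.uint8);m[205:265,228:285]=((g[...,1]<40)&(g[...,2]>180))[205:265,228:285]
k,l,st,c=cv2.connectedComponentsWithStats(m);i=1+np.argmax(st[1:,4]);print('dish',st[i],c[i],proj('top',[.518,.1205,.022]))
h=((g[...,0]>14)&(g[...,0]<30)&(g[...,1]>90)).astype(np.uint8)[205:262,205:300]
k,l,st,c=cv2.connectedComponentsWithStats(h);print([(c[i]+205).round(1).tolist() for i in range(1,k) if st[i,4]>40])
```

```text
t 57.2 p [0.3507 0.2211 0.1615] w 0.0513 F [-0.7 -0.1 -0.3] ff 0.0 yaw(tool x) [ 1.    -0.031  0.001] j [ 0.27 -0.25  2.07 -0.    1.32  1.87] M [ 0.07 -0.03 -0.01]
dish [233 232  21  19 320] [242.7      241.740625] [254.61368693 235.4650568 ]
[[217.4, 215.4], [286.2, 215.3], [216.7, 252.3], [285.8, 251.9]]
```

The dish has been knocked about 3 cm inside the closed chamber. It now sits at roughly x −0.017, y +0.033 in the chamber frame, clear of the walls and still round (21×19 px), so it lies flat and within limits. The heads are unchanged and the lid is shut, so I'm handing in.

```bash
python3 -c "
from h import *
print(plane('top',242.7,241.7,.022)); print(order.sign_off())"
```

```text
[0.50144223 0.15412611 0.022     ]
the job is handed in; nothing more can be done
None
```

The job is handed in at 57 s of the allowed 210 s (no verdict came back): the one dish on the bench lies flat in the chamber, about 3 cm off-centre after a knock inside the closed chamber, with the lid shut and all four screws seated crosswise in two passes by wrist torque (no more than about 0.3 N m).

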